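# Hold the spark guard open at the mark for the tube in the grinding jig

## Robot

A 6-joint arm with a two-finger parallel gripper is mounted at the origin on the work surface. World frame = base frame: x ahead of the robot, y to its left, z up, the work surface at z = 0. Lengths are in m, angles in rad, forces in N, time in s.
With the tool pointing down it reaches from about 0.275 to 0.75 m from the base axis. Payload 10.2 kg.
Tool frame: the origin (TCP) lies midway between the tips of the shut fingers; the grasp point (between the pads) lies 19 mm behind it (env.hold_point_z is the distance from the TCP to the grasp point, in m); x points along the fingers, z is the direction in which the jaws open and shut, and the axes are right-handed (so a half turn about x gives the same grasp; the last joint's range is limited). The gripper opens to 85 mm and grips with 20 to 120 N. Pads are 22 mm wide; open, the fingers measure 114 mm over their backs; the gripper's body (76 mm by 85 mm) begins 54 mm behind the grasp point. The pads swing forward as they close: fully open they stand 13 mm farther back than shut.
Start: joints at [0.95, 0.313, 1.498, -0, 1.331, -0.223], TCP at [0.203, 0.484, 0.231] pointing down, gripper open.
Joint ranges: [-2.94, 2.94], [-0.97, 2.17], [0.19, 2.56], [-1.23, 4.37], [0.02, 3.11], [-2.88, 2.88]. Speed limits (rad/s): [2.39, 2.39, 3.01, 3.14, 3.14, 3.14].

## Interface

Orientations are given as a unit quaternion [x, y, z, w].
In Python, from bench import env, kinematics, monitor, eyes, job gives the robot as it stands. The module is installed in compiled form; this text tells all that it offers. Calls block until the motion is done:
- env.reach(position, orientation): joint-space move of the TCP to a pose.
- env.movel(position, velocity=0.15, frame=None, guard=None): straight line of the TCP; frame=None keeps the orientation; velocity is the mean speed in m/s. With guard (N) it stops when the force on the tool has changed by that much, and returns True; else False.
- env.set_joints(angles): joint-space move.
- env.release() and env.close_gripper(effort=None): open the fingers fully, or close them until they stop; effort is the grip in N (None keeps the last).
- env.hold(seconds).
- kinematics.ik(position, orientation): joint angles nearest the present ones, or None.
- monitor.sense(): the state.
- eyes.grab_frame(name): name is "side" or "top"; returns a dict with "frame" (384x512x3 uint8, red, green, blue), "mtx" (3x3 intrinsics, pixels), "view" (4x4, takes a point from world to camera coordinates). Camera axes: x right, y down, z forward; pixel columns grow to the right and rows downward; lengths in m; the calibration is good to about 2 mm. A picture is of the moment at which its call begins. There is no depth.
A pose or a line that the arm cannot do raises env.MotionError and nothing moves.
- job.hand_in(): hands the job in, once; it reports no verdict.
The state is a dict: "clock": time; "joints": joint angles; "qvel": joint speeds; "joint_efforts": joint torques, N m; "position": TCP position; "ee_rot": TCP orientation; "contact_force": force on the tool from outside, world axes, zero at the start; "ft_torque": the same for the moment, N m; "finger_gap": opening from 0.0 (shut) to 1.0 (fully open).
Only numpy, scipy, OpenCV 4.12 (cv2) and the standard library are available. Lean on these libraries where they do the work, as an engineer would, in place of code of your own. Each camera call takes 0.05 s, during which the arm holds its last target. There are 200 camera calls.

## Task

One of the two square tubes lies in the grinding jig under the hinged spark guard, the other waits on the open place behind the hinge. Lift the guard by its handle until its pointer lines up with the index tab meant for the tube that is under the guard (the lower tab for the small tube, the upper tab for the big tube), and finish still holding it steady there, because it drops shut when let go. Leave the tubes, the index tabs and the things lying around where they are.

Things in the scene. Friction and masses are not known exactly. Their poses are not given: they have to be found in the camera images.
- jig: Fixed blue jig: base plate 380 x 340 mm, 10 mm thick, two posts with a level hinge axis 115 mm above the bench, a painted upright quadrant (arc) on the guard's +y side. Origin: on the bench, below the hinge axis's middle. x: level, from the handle side to the hinge and beyond, roughly away from the robot; y along the hinge. Tube place under the guard: x = -100 mm; waiting place: x = +85 mm.
- guard: Spark guard: aluminium flap, 170 mm wide (y), 180 mm from hinge to near edge, 0.5 to 0.9 kg, handle on its near edge. Origin: mid-width on the hinge axis. Shut at the start: level, 115 mm above the bench, axes parallel to the jig's. Opens by turning about its +y axis (the handle, on its -x side, rises and nears the hinge), up to 1.3 rad. The hinge is free: it falls shut when let go.
- handle (a point): Grip point: on the axis of the guard's handle, 237 mm from the hinge axis. The handle is a round black grip, 22 mm in diameter, 195 to 280 mm from the hinge axis along the guard's -x axis: fingers closing along y pinch it from both sides. Nothing is below it but the base plate's edge (10 mm high) and the bench.
- pointer (a point): Index point of the thin steel pointer on the guard's +y side: 165 mm from the hinge axis in the plane of the flap, 103 mm to +y of the guard's middle.
- tab_low_tip (a point): Index point of the lower of two steel index tabs clamped on the quadrant: like the pointer's, 165 mm from the hinge axis and 103 mm to +y, at an opening angle of 0.30 to 0.48 rad. The pointer's point coincides with it when the guard is at the tab's angle; the guard passes the tabs without touching.
- tab_high_tip (a point): Index point of the upper index tab, same shape and radius, at an opening angle of 0.70 to 0.92 rad.
- big_tube: Big square steel tube, 80 x 80 mm, 300 mm long, lying along the jig's y, 2.6 kg. Origin: centre of its underside. In one of the jig's two places; its ends stick out on both sides.
- small_tube: Small square steel tube, 40 x 40 mm, 300 mm long, lying along the jig's y, 1.2 kg. Origin: centre of its underside. In the other place.
- grinder: Angle grinder lying on the bench on the jig's +y side, about 350 mm long and 76 mm high; a bystander. Origin: underside, near its gear head.
- wrench: Open-ended wrench, 200 mm long, lying on the bench on the jig's -y side; a bystander. Origin: middle of its underside.
- brush: Hand brush, 220 mm long, lying on the bench on the jig's -y side; a bystander. Origin: middle of its underside.

How it is judged:
By the outcome, as a careful person would: the job done as asked, in the order asked, and still so for the second after the job is handed in, while the arm keeps its last pose, push and grip.
It also fails if it takes over 38 s, if anything falls off the work surface, if the arm or the gripper's body presses on something with over 40 N, if the wrist force passes 120 N, or if a joint passes its speed limit or range.

## Working session

There is one attempt and no reset: what is moved stays moved. The work goes in short steps, each a Python script; the robot and the scene stay as the last script left them, time stands still between calls to the robot, and variables do not carry over. Pictures are saved under pics/ and viewed, about 8 in all and at most 12, crops included, and the job is handed in when it is done.

```bash
mkdir -p pics
python3 - <<'E'
from bench import env, kinematics, monitor, eyes, job
import cv2, numpy as np
for n in ("side","top"):
    f=eyes.grab_frame(n)
    cv2.imwrite(f"pics/{n}0.png",cv2.resize(f["frame"][:,:,::-1],(768,576),interpolation=cv2.INTER_CUBIC))
    np.savez(f"pics/{n}0.npz",**f)
    print(n,f["mtx"].round(1).tolist(),f["view"].round(3).tolist())
s=monitor.sense();print(s["clock"],s["position"],s["ee_rot"])
E
```

```text
side [[413.5, 0.0, 252.4], [0.0, 413.5, 192.0], [0.0, 0.0, 1.0]] [[-0.99, -0.141, -0.018, 0.59], [-0.077, 0.64, -0.764, 0.108], [0.119, -0.755, -0.645, 1.015], [0.0, 0.0, 0.0, 1.0]]
top [[379.1, 0.0, 250.5], [0.0, 379.1, 190.4], [0.0, 0.0, 1.0]] [[-0.012, -1.0, 0.007, 0.014], [-0.998, 0.012, -0.066, 0.574], [0.066, -0.008, -0.998, 1.142], [0.0, 0.0, 0.0, 1.0]]
0.1 [0.20326228 0.48381653 0.23080575] [-0.39148228  0.58931342  0.39120044  0.58856905]
```

View pics/side0.png

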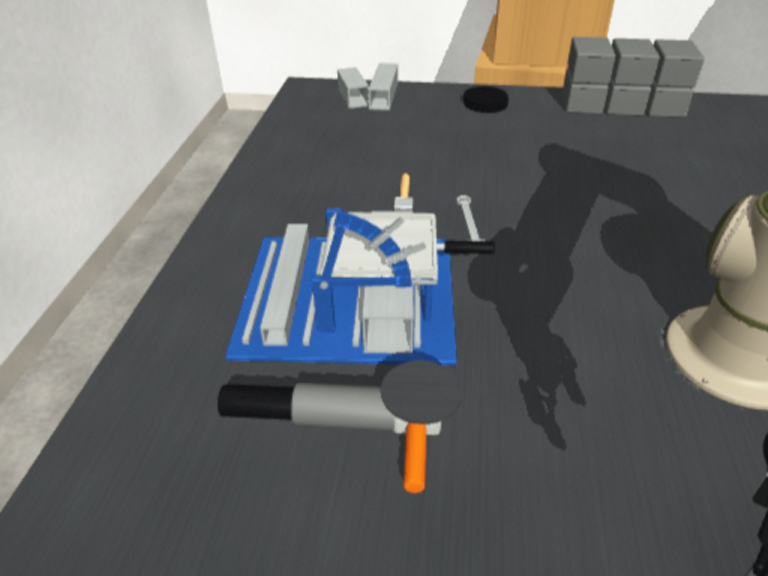

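View pics/top0.png

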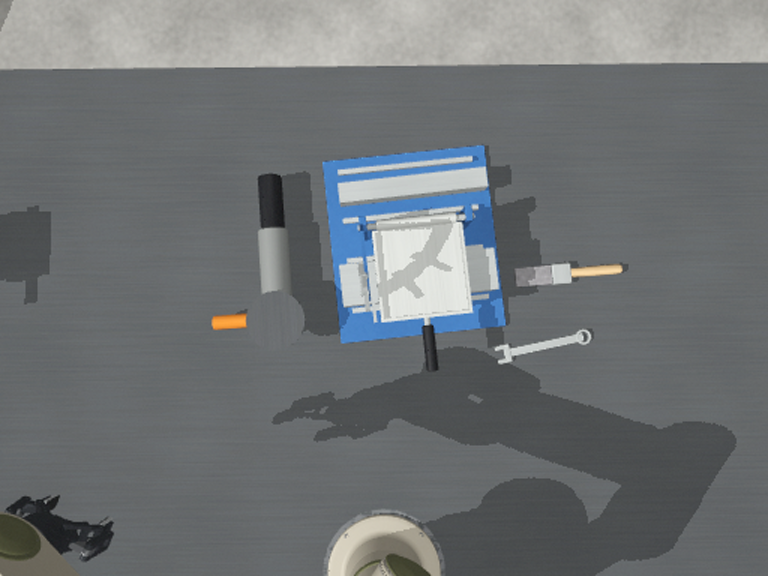

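The side view shows the big 80 mm tube under the guard (opening near (388,320)) and the small one waiting behind the hinge (275,335), so the upper tab is the target. The top view shows the plate corners at about (323,161), (486,145), (508,325) and (341,343), with the handle running from (427,325) to (433,370).

```bash
cat > h.py <<'E'
import numpy as np, cv2
def ray(f,uv):
    V=f["view"];R=V[:3,:3];o=-R.T@V[:3,3]
    d=R.T@np.linalg.inv(f["mtx"])@np.array([uv[0],uv[1],1.]);return o,d
def onplane(f,uv,n,c):   # n.p=c
    o,d=ray(f,uv);return o+d*(c-n@o)/(n@d)
def proj(f,p):
    q=f["mtx"]@(f["view"]@np.append(p,1))[:3];return q[:2]/q[2]
E
python3 - <<'E'
from h import *
t=dict(np.load("pics/top0.npz"));s=dict(np.load("pics/side0.npz"))
Z=np.array([0,0,1.])
hsv=cv2.cvtColor(t["frame"],cv2.COLOR_RGB2HSV)
m=cv2.inRange(hsv,(95,120,40),(125,255,255))
pts=cv2.findNonZero(m);hull=cv2.convexHull(pts)
ap=cv2.approxPolyDP(hull,6,True)[:,0].astype(float)
print(ap.tolist())
W=np.array([onplane(t,p,Z,.01) for p in ap]);print(W.round(4).tolist())
# handle
g=cv2.inRange(hsv,(0,0,0),(180,255,35));g2=np.zeros_like(g);g2[212:252,270:305]=g[212:252,270:305]
hp=cv2.findNonZero(g2)[:,0].astype(float);r=cv2.minAreaRect(hp.astype(np.float32));print("handle px",r,len(hp))
P=np.array([onplane(t,p,Z,.115) for p in cv2.boxPoints(r)]);print(P.round(4).tolist())
cr=s["frame"][128:210,195:345][:,:,::-1]
cv2.imwrite("pics/sidecrop0.png",cv2.resize(cr,None,fx=5.3,fy=5.3,interpolation=cv2.INTER_CUBIC))
E
```

```text
[[336.0, 216.0], [228.0, 228.0], [215.0, 108.0], [322.0, 97.0]]
[[0.4934, -0.255, 0.01], [0.4607, 0.0772, 0.01], [0.8348, 0.1148, 0.01], [0.8665, -0.221, 0.01]]
handle px ((289.1158447265625, 231.04266357421875), (28.16004180908203, 1.3251785039901733), 83.6598129272461) 33
[[0.4923, -0.0931, 0.115], [0.4927, -0.0968, 0.115], [0.4149, -0.104, 0.115], [0.4146, -0.1004, 0.115]]
```

View pics/sidecrop0.png

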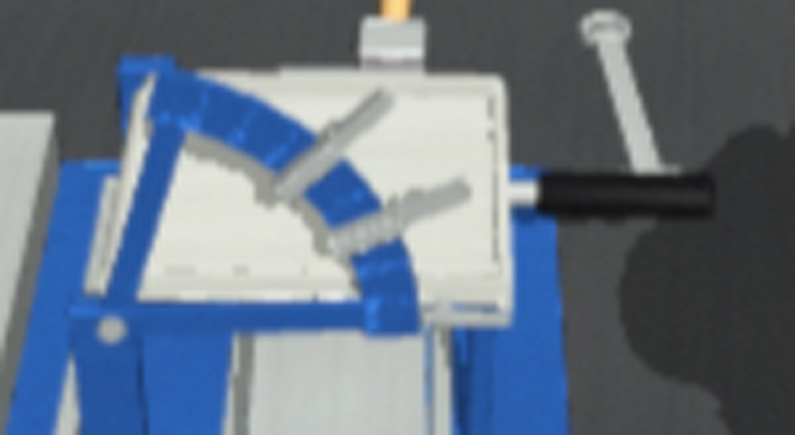

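```bash
cat >> h.py <<'E'
from scipy.spatial.transform import Rotation as Ro
yaw=0.095
RJ=Ro.from_euler("z",yaw).as_matrix()
def angle(f,uv,O,y=.103):
    p=onplane(f,uv,RJ[:,1],RJ[:,1]@O+y);q=RJ.T@(p-O);return np.arctan2(q[2]-.115,-q[0]),np.hypot(q[0],q[2]-.115)
E
python3 - <<'E'
from h import *
t=dict(np.load("pics/top0.npz"));s=dict(np.load("pics/side0.npz"))
Z=np.array([0,0,1.])
gr=cv2.cvtColor(t["frame"],cv2.COLOR_RGB2GRAY)
for r in (222,228,236,242): print(r,gr[r,276:302].tolist())
C=np.array([.6639,-.0710,0])
# side-view: tab ends (crop px /5.3 + offset), hinge pin, pointer
cv=lambda x,y:(x/5.3+195-.4,y/5.3+128-.4)
P={"hinge":cv(112,330),"hi_in":cv(278,190),"hi_out":cv(388,97),"lo_in":cv(337,245),"lo_out":cv(466,187),"ptr":cv(475,308)}
for y in (.09,.103,.115):
  h=onplane(s,P["hinge"],RJ[:,1],RJ[:,1]@C+y);print("hinge",y,(RJ.T@(h-C)).round(4),h[2].round(4))
for dx in (.02,.0265,.033):
  O=C+RJ@[dx,0,0];print(dx,O.round(4),{k:np.round(angle(s,v,O),3).tolist() for k,v in P.items()}, "handle end/start top px",proj(t,O+RJ@[-.28,0,.115]).round(1),proj(t,O+RJ@[-.195,0,.115]).round(1),"side crop",((proj(s,O+RJ@[-.28,0,.115])-[195,128])*5.3).round(0),((proj(s,O+RJ@[-.195,0,.115])-[195,128])*5.3).round(0))
E
```

```text
222 [122, 120, 121, 123, 123, 103, 44, 56, 65, 60, 49, 40, 31, 49, 95, 94, 108, 109, 108, 108, 108, 107, 109, 109, 108, 107]
228 [107, 106, 107, 106, 106, 107, 73, 45, 64, 65, 58, 45, 37, 29, 64, 104, 107, 106, 106, 108, 107, 106, 107, 106, 106, 105]
236 [108, 107, 108, 108, 108, 107, 108, 76, 52, 69, 65, 55, 43, 38, 31, 65, 80, 79, 79, 79, 80, 78, 81, 81, 80, 80]
242 [104, 106, 105, 105, 106, 107, 79, 80, 40, 55, 72, 63, 51, 41, 31, 31, 80, 80, 80, 81, 81, 80, 81, 80, 80, 81]
hinge 0.09 [0.0276 0.09   0.0972] 0.0972
hinge 0.103 [0.0253 0.103  0.1081] 0.1081
hinge 0.115 [0.0232 0.115  0.1182] 0.1182
0.02 [ 0.6838 -0.0691  0.    ] {'hinge': [-2.225, 0.009], 'hi_in': [0.79, 0.103], 'hi_out': [0.794, 0.171], 'lo_in': [0.422, 0.107], 'lo_out': [0.461, 0.171], 'ptr': [0.059, 0.16]} handle end/start top px [288.4 248.6] [284.9 218.1] side crop [719. 190.] [543. 188.]
0.0265 [ 0.6903 -0.0685  0.    ] {'hinge': [-1.397, 0.007], 'hi_in': [0.747, 0.108], 'hi_out': [0.768, 0.176], 'lo_in': [0.398, 0.113], 'lo_out': [0.445, 0.177], 'ptr': [0.057, 0.166]} handle end/start top px [288.1 246.2] [284.7 215.8] side crop [705. 190.] [529. 188.]
0.033 [ 0.6968 -0.0679  0.    ] {'hinge': [-0.73, 0.01], 'hi_in': [0.708, 0.113], 'hi_out': [0.743, 0.18], 'lo_in': [0.377, 0.119], 'lo_out': [0.429, 0.183], 'ptr': [0.054, 0.173]} handle end/start top px [287.9 243.9] [284.4 213.5] side crop [692. 190.] [516. 187.]
```

```bash
cat >> h.py <<'E'
O=np.array([.664,-.071,0])+RJ@[.023,0,0]
A=0.6
def pose(th,back=0.,hz=.019,a=A):
    """TCP position, quaternion gripping the handle at opening th; back = retreat along the tool"""
    G=RJ@Ro.from_euler("y",th).as_matrix()
    x=G@[np.sin(a),0,-np.cos(a)];z=G@[0,1.,0]
    if FLIP: z=-z
    R=np.c_[x,np.cross(z,x),z]
    p=O+[0,0,.115]+G@[-.237,0,0]+x*(hz-back)
    return p,Ro.from_matrix(R).as_quat()
FLIP=False
E
python3 - <<'E'
import h; from h import *
from bench import env,kinematics,monitor
print(env.hold_point_z, monitor.sense()["clock"])
for fl in (False,True):
  h.FLIP=fl
  for a in (.3,.6,.9):
    print(fl,a)
    for th,b in ((0,.12),(0,0),(.4,0),(.8,0),(.9,0)):
      q=kinematics.ik(*pose(th,b,a=a));print(th,b,None if q is None else np.round(q,2).tolist())
E
```

```text
0.0187 0.1
False 0.3
0 0.12 [-0.61, -0.03, 1.98, 0.24, 0.97, -2.39]
0 0 [-0.55, 0.23, 2.05, 0.3, 0.64, -2.44]
0.4 0 [-0.41, 0.3, 1.64, -0.05, 1.29, -2.06]
0.8 0 [-0.3, 0.57, 1.1, -0.2, 1.93, -1.99]
0.9 0 [-0.28, 0.66, 0.94, -0.24, 2.09, -2.0]
False 0.6
0 0.12 None
0 0 None
0.4 0 [-0.49, 0.16, 1.83, 0.13, 0.99, -2.22]
0.8 0 [-0.34, 0.41, 1.29, -0.08, 1.63, -2.01]
0.9 0 [-0.31, 0.5, 1.13, -0.12, 1.79, -1.99]
False 0.9
0 0.12 [-1.19, -0.22, 2.52, 1.17, 0.95, 2.65]
0 0 [-0.8, 0.24, 2.39, 1.77, 0.67, 2.23]
0.4 0 [-0.59, 0.05, 2.02, 0.47, 0.73, -2.56]
0.8 0 [-0.4, 0.25, 1.49, 0.05, 1.31, -2.08]
0.9 0 [-0.37, 0.33, 1.34, -0.0, 1.47, -2.03]
True 0.3
0 0.12 [-0.61, -0.03, 1.98, 0.24, 0.97, 0.75]
0 0 [-0.55, 0.23, 2.05, 0.3, 0.64, 0.7]
0.4 0 [-0.41, 0.3, 1.64, -0.05, 1.29, 1.08]
0.8 0 [-0.3, 0.57, 1.1, -0.2, 1.93, 1.15]
0.9 0 [-0.28, 0.66, 0.94, -0.24, 2.09, 1.14]
True 0.6
0 0.12 [-0.85, -0.19, 2.26, 0.68, 0.82, 0.21]
0 0 [-0.67, 0.18, 2.23, 1.01, 0.48, -0.06]
0.4 0 [-0.49, 0.16, 1.83, 0.13, 0.99, 0.92]
0.8 0 [-0.34, 0.41, 1.29, -0.08, 1.63, 1.14]
0.9 0 [-0.31, 0.5, 1.13, -0.12, 1.79, 1.15]
True 0.9
0 0.12 [-1.19, -0.22, 2.52, 1.17, 0.95, -0.49]
0 0 [-0.8, 0.24, 2.39, 1.77, 0.67, -0.91]
0.4 0 [-0.59, 0.05, 2.02, 0.47, 0.73, 0.58]
0.8 0 [-0.4, 0.25, 1.49, 0.05, 1.31, 1.06]
0.9 0 [-0.37, 0.33, 1.34, -0.0, 1.47, 1.11]
```

```bash
sed -i 's/^A=0.6/A=0.3/; s/^FLIP=False/FLIP=True/' h.py
python3 - <<'E'
from h import *
from bench import env,kinematics,monitor,eyes
env.reach(*pose(0,.12))
p,q=pose(0,0)
print(env.movel(p,velocity=.12,frame=q,guard=8))
s=monitor.sense();print(s["clock"],s["position"]-p,s["contact_force"].round(1))
ims=[]
for n in ("top","side"):
    f=eyes.grab_frame(n);c=proj(f,p).astype(int);ims.append(cv2.resize(f["frame"][c[1]-40:c[1]+40,c[0]-50:c[0]+50][:,:,::-1],None,fx=4,fy=4,interpolation=cv2.INTER_CUBIC))
cv2.imwrite("pics/grasp.png",np.hstack(ims))
E
```

```text
False
3.4583 [ 0.00019961 -0.00011655  0.00053209] [-0.1  1.   0.4]
```

View pics/grasp.png

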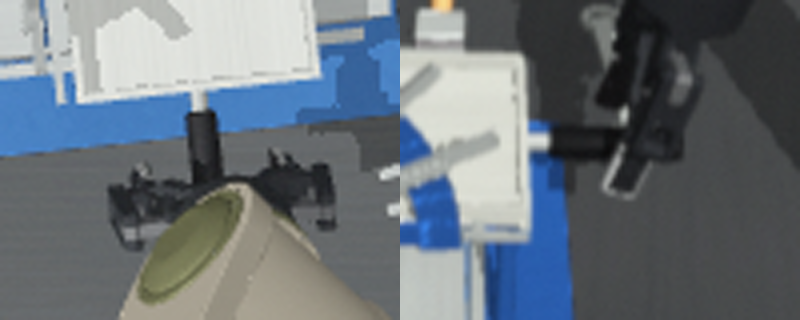

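The fingers straddle the handle (handle at (205,150) in the left crop, fingers at about x=120 and 325), and nothing is touching. I'll close gently and check the side force.

Run:
```python
from h import *
from bench import env,kinematics,monitor,eyes
env.close_gripper(20)
s=monitor.sense();F=RJ.T@s["contact_force"];print(s["clock"],F.round(1),(RJ.T@s["ft_torque"]).round(2),s["finger_gap"],RJ.T@(s["position"]-pose(0)[0]))
```

```text
4.1667 [ 1.  14.4  9.9] [ 2.14 -0.33  0.5 ] 0.25226414675840514 [-0.000173    0.00196287  0.00012913]
```

```bash
sed -i 's/^A=0.3/O=O+RJ@[0,.002,0]\nA=0.3/' h.py
python3 - <<'E'
from h import *
from bench import env,kinematics,monitor,eyes
def st(m):
    s=monitor.sense();print(m,s["clock"].__round__(2),(RJ.T@s["contact_force"]).round(1),(RJ.T@s["ft_torque"]).round(2),round(s["finger_gap"],3))
    return s
env.movel(pose(0)[0],velocity=.02);st("shift")
env.close_gripper(45);st("grip45")
for th in (.05,.1,.15):
    env.movel(pose(th)[0],velocity=.06,frame=pose(th)[1]);s=st(th);print((s["position"]-pose(th)[0]).round(4))
E
```

```text
shift 4.42 [-4.1  0.3  6.2] [ 0.21  0.52 -0.06] 0.251
grip45 4.63 [-5.   0.8  7.1] [ 0.35  0.57 -0.02] 0.246
0.05 4.97 [-0.8 -1.6 -2.6] [-0.03  0.26 -0.1 ] 0.24
[-0.0002  0.0001 -0.0004]
0.1 5.32 [-1.3 -1.6 -2.4] [ 0.    0.36 -0.07] 0.243
[-0.0002  0.0001 -0.0005]
0.15 5.66 [-1.7 -1.6 -2.7] [-0.04  0.46 -0.14] 0.24
[-0.0003  0.0001 -0.0005]
```

Forces are small and the guard is lifting cleanly. I'll continue up to 0.72 rad and look.

Run:
```python
from h import *
from bench import env,kinematics,monitor,eyes
for th in (.24,.33,.42,.51,.6,.66,.72):
    env.movel(pose(th)[0],velocity=.08,frame=pose(th)[1])
    s=monitor.sense();print(th,round(s["clock"],2),(RJ.T@s["contact_force"]).round(1),round(s["finger_gap"],3))
env.hold(.3)
f=eyes.grab_frame("side");np.savez("pics/side1.npz",**f)
cv2.imwrite("pics/side1.png",cv2.resize(f["frame"][100:200,200:315][:,:,::-1],None,fx=6,fy=6,interpolation=cv2.INTER_CUBIC))
```

```text
0.24 6.07 [-4.1 -2.  -2. ] 0.245
0.33 6.47 [-5.1 -2.2 -1.2] 0.244
0.42 6.88 [-5.4 -1.4  0. ] 0.245
0.51 7.29 [-7.   0.1  0.4] 0.239
0.6 7.7 [-7.8 -0.   1.7] 0.241
0.66 8.03 [-8.6  0.4  3.8] 0.242
0.72 8.35 [-8.4  1.2  4.5] 0.236
```

View pics/side1.png

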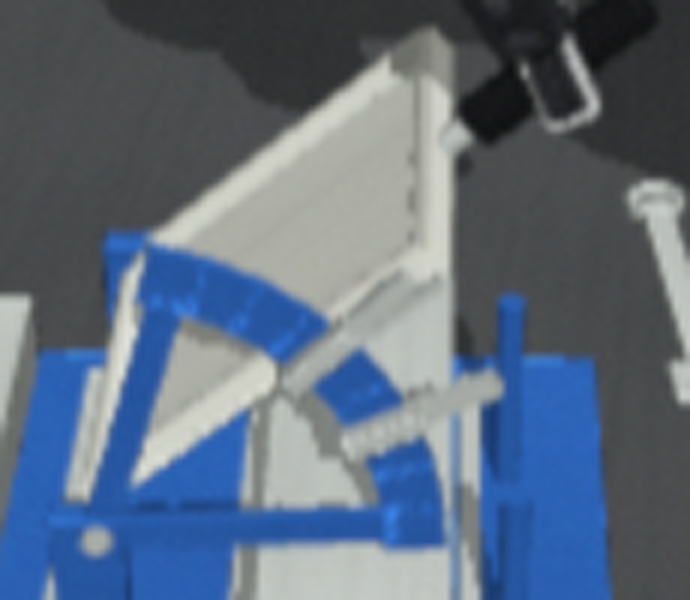

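Run:
```python
from h import *
from bench import monitor
a=np.load("pics/side0.npz")["frame"];f=dict(np.load("pics/side1.npz"));b=f["frame"]
c=[cv2.resize(x[135:185,240:295][:,:,::-1],None,fx=7,fy=7,interpolation=cv2.INTER_NEAREST) for x in (a,b)]
cv2.imwrite("pics/cmp1.png",np.hstack(c))
# predicted index point location of pointer at th for several th
p=monitor.sense()["position"];hp=p-Ro.from_quat(monitor.sense()["ee_rot"]).apply([.019,0,0])
q=RJ.T@(hp-O);print("guard angle by FK",np.arctan2(q[2]-.115,-q[0]),np.hypot(q[0],q[2]-.115),q[1])
for th in (0,.7,.72,.75,.78,.81):
  print(th,[((proj(f,O+[0,0,.115]+RJ@[-.165*np.cos(th),y,.165*np.sin(th)])-[240,135])*7+3).round(0).tolist() for y in (.09,.103)])
```

```text
guard angle by FK 0.7180279654456729 0.23730902743938834 8.36991756264427e-05
0 [[318.0, 359.0], [319.0, 383.0]]
0.7 [[208.0, 101.0], [207.0, 124.0]]
0.72 [[201.0, 95.0], [201.0, 118.0]]
0.75 [[191.0, 85.0], [190.0, 108.0]]
0.78 [[180.0, 75.0], [179.0, 98.0]]
0.81 [[169.0, 66.0], [168.0, 89.0]]
```

View pics/cmp1.png

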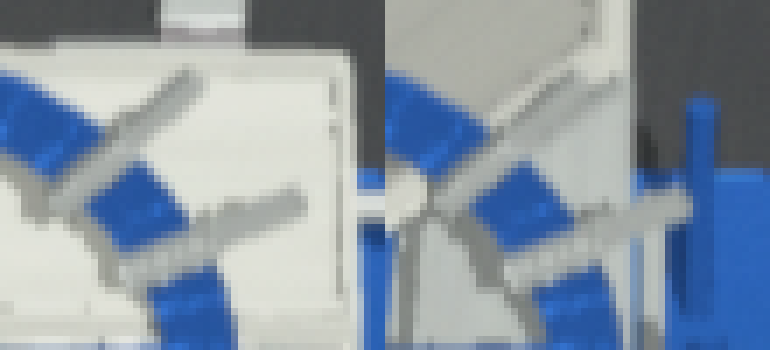

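The tab's outer end is at (195,78) in the left panel. The pointer shows just below the tab, with its tip at (615,85) in the right panel, so the guard is about 0.055 rad short. Because the side view confuses y offset with angle, I'll move up and also check the top view.

Run:
```python
from h import *
from bench import env,monitor,eyes
th=.765
env.movel(pose(th)[0],velocity=.05,frame=pose(th)[1]);env.hold(.4)
s=monitor.sense();print(s["clock"],(RJ.T@s["contact_force"]).round(1))
F={n:eyes.grab_frame(n) for n in ("side","top")}
for n in F: np.savez(f"pics/{n}2.npz",**F[n])
t0=np.load("pics/top0.npz")["frame"]
z=lambda x,r,c,k:cv2.resize(x[r[0]:r[1],c[0]:c[1]][:,:,::-1],None,fx=k,fy=k,interpolation=cv2.INTER_NEAREST)
R,C=(145,220),(220,270)
cv2.imwrite("pics/cmp2.png",np.hstack([z(t0,R,C,5),z(F["top"]["frame"],R,C,5),cv2.resize(z(F["side"]["frame"],(135,185),(240,285),6),(270,375)) if 0 else np.pad(z(F["side"]["frame"],(135,185),(240,285),6),((0,75),(0,0),(0,0)))]))
for t in (0,.72,.765,.8):
  for y in (.09,.103,.115):
    P=O+[0,0,.115]+RJ@[-.165*np.cos(t),y,.165*np.sin(t)]
    print(t,y,"top",((proj(F["top"],P)-[220,145])*5+2).round(0)+[250*(t>0),0],"side",((proj(F["side"],P)-[240,135])*6+3).round(0)+[500,0])
```

```text
9.4583 [-7.9  0.6  4.4]
0 0.09 top [157. 326.] side [773. 308.]
0 0.103 top [134. 329.] side [774. 329.]
0 0.115 top [112. 331.] side [774. 348.]
0.72 0.09 top [400. 242.] side [673.  81.]
0.72 0.103 top [374. 245.] side [672. 101.]
0.72 0.115 top [350. 247.] side [672. 120.]
0.765 0.09 top [399. 231.] side [660.  69.]
0.765 0.103 top [373. 234.] side [659.  89.]
0.765 0.115 top [349. 237.] side [658. 107.]
0.8 0.09 top [398. 223.] side [649.  60.]
0.8 0.103 top [372. 226.] side [648.  79.]
0.8 0.115 top [348. 228.] side [647.  98.]
```

View pics/cmp2.png

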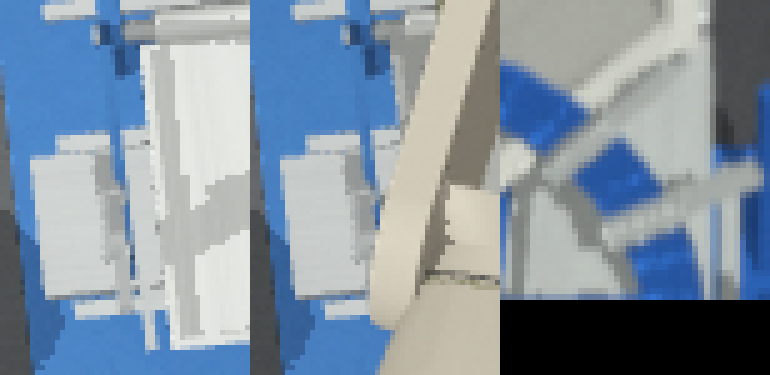

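Run:
```python
from h import *
s0=np.load("pics/side0.npz")["frame"];s2=np.load("pics/side2.npz")["frame"];t0=np.load("pics/top0.npz")["frame"]
def z(x,r0,c0,h=30,w=39,k=10):
    im=cv2.resize(x[r0:r0+h,c0:c0+w][:,:,::-1],None,fx=k,fy=k,interpolation=cv2.INTER_CUBIC).astype(float)
    im=np.clip((im-60)*1.4,0,255).astype(np.uint8)
    for i in range(0,w,5): cv2.putText(im,str(c0+i),(i*k,8),0,.3,(0,0,255),1);cv2.line(im,(i*k,10),(i*k,14),(0,0,255),1)
    for i in range(0,h,5): cv2.putText(im,str(r0+i),(0,i*k+4),0,.3,(0,0,255),1)
    return im
cv2.imwrite("pics/cmp3.png",np.vstack([np.hstack([z(s0,138,243),z(s2,138,243)]),np.hstack([z(s0,172,262),z(t0,182,233)])]))
```

```text
(no output)
```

View pics/cmp3.png

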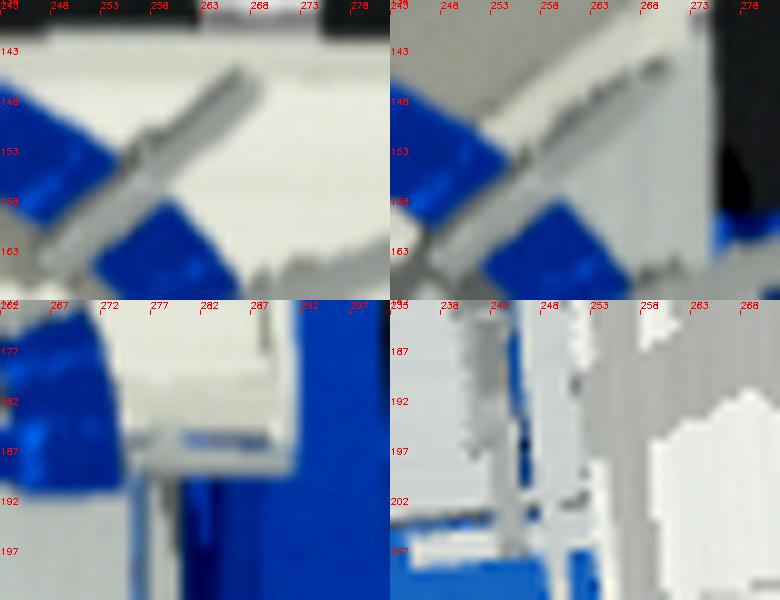

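Run:
```python
from h import *
t=dict(np.load("pics/top0.npz"));s=dict(np.load("pics/side0.npz"))
Z=np.array([0,0,1.])
J=lambda p:(RJ.T@(p-O)).round(4)
print("ptr side @z.115",J(onplane(s,(287.5,187.8),Z,.115)),"tip",J(onplane(s,(290.8,187.8),Z,.115)))
print("ptr top @z.115",J(onplane(t,(249.4,210),Z,.115)))
for z in (.18,.19,.2): print("lowtab top",z,J(onplane(t,(244.6,202),Z,z)))
for z in (.21,.23): print("hitab top",z,J(onplane(t,(243.7,189),Z,z)))
for y in (.101,.103,.105,.107):
  print(y,"hi a,b",np.round(angle(s,(259.9,152.0),O,y),3),np.round(angle(s,(267.6,145.4),O,y),3),"hinge-centred O+1mm:",np.round(angle(s,(267.6,145.4),O+RJ@[.001,0,0],y),3))
f=dict(np.load("pics/side1.npz"))
for y in (.092,.094,.096): print("ptr side1 tip(230,88)/7",y,np.round(angle(f,(240+230/7-.5,135+88/7-.5),O,y),3))
```

```text
ptr side @z.115 [-0.1708  0.0972  0.115 ] tip [-0.1787  0.097   0.115 ]
ptr top @z.115 [-0.165   0.0944  0.115 ]
lowtab top 0.18 [-0.1437  0.105   0.18  ]
lowtab top 0.19 [-0.144  0.105  0.19 ]
lowtab top 0.2 [-0.1444  0.1049  0.2   ]
hitab top 0.21 [-0.1115  0.1036  0.21  ]
hitab top 0.23 [-0.1129  0.1036  0.23  ]
0.101 hi a,b [0.786 0.149] [0.789 0.174] hinge-centred O+1mm: [0.785 0.175]
0.103 hi a,b [0.792 0.15 ] [0.794 0.175] hinge-centred O+1mm: [0.79  0.175]
0.105 hi a,b [0.798 0.151] [0.799 0.176] hinge-centred O+1mm: [0.795 0.176]
0.107 hi a,b [0.804 0.152] [0.804 0.177] hinge-centred O+1mm: [0.8   0.177]
ptr side1 tip(230,88)/7 0.092 [0.704 0.175]
ptr side1 tip(230,88)/7 0.094 [0.71  0.175]
ptr side1 tip(230,88)/7 0.096 [0.716 0.176]
```

Using both views, the pointer lies at y≈95.5 mm and the tab at y≈104.5 mm. The tab angle comes out at 0.795±0.01 rad, and the same method puts the pointer at 0.715 rad when the arm's kinematics say 0.718. I'll move to 0.796 and check.

Run:
```python
from h import *
from bench import env,monitor,eyes
th=.798
env.movel(pose(th)[0],velocity=.03,frame=pose(th)[1]);env.hold(.5)
s=monitor.sense();hp=s["position"]-Ro.from_quat(s["ee_rot"]).apply([.019,0,0]);q=RJ.T@(hp-O)
print(s["clock"],np.arctan2(q[2]-.115,-q[0]),(RJ.T@s["contact_force"]).round(1),s["finger_gap"],np.abs(s["qvel"]).max())
f=eyes.grab_frame("side");np.savez("pics/side3.npz",**f)
def P(th,y,r):return proj(f,O+[0,0,.115]+RJ@[-r*np.cos(th),y,r*np.sin(th)])
def z(x,mark):
    k=12;r0,c0,h,w=128,245,40,33
    im=cv2.resize(x[r0:r0+h,c0:c0+w][:,:,::-1],None,fx=k,fy=k,interpolation=cv2.INTER_CUBIC).astype(float)
    im=np.ascontiguousarray(np.clip((im-60)*1.4,0,255).astype(np.uint8))
    if mark:
      for (y,col) in ((.0955,(0,0,255)),(.1045,(0,200,0))):
        for r in (.155,.165,.175,.18):
            u=((P(.796,y,r)-[c0,r0]+.5)*k).astype(int);cv2.circle(im,tuple(int(v) for v in u),2,col,-1)
    return im
cv2.imwrite("pics/final.png",np.hstack([z(f["frame"],0),z(f["frame"],1)]))
```

```text
10.4667 0.7967461635690993 [-7.9  1.1  4.4] 0.24344819329593403 0.0014855303517900334
```

View pics/final.png

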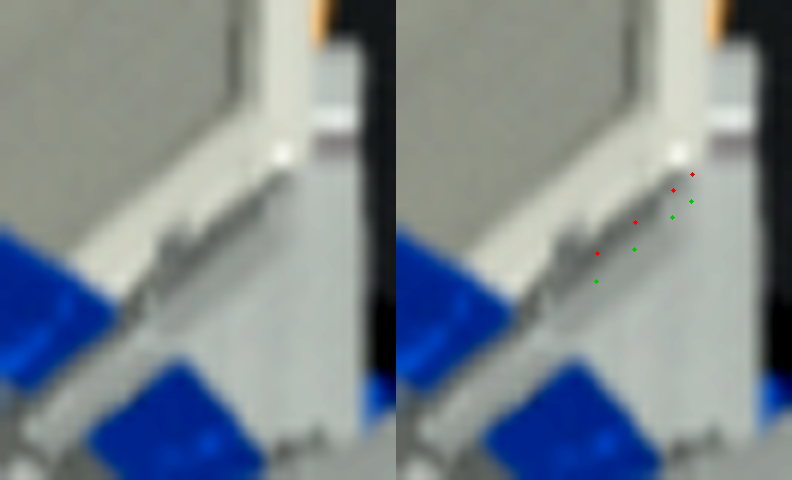

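```bash
python3 -c "
from bench import job,monitor
job.hand_in();s=monitor.sense();print(s['clock'],s['finger_gap'],s['position'])"
```

```text
the job is handed in; nothing more can be done
the job is handed in; nothing more can be done
```

The big tube is under the guard, so I lifted the guard to the upper tab. I handed in with the arm still holding it at about 0.797 rad, gripped at 45 N, at 10.5 s on the robot's clock. I moved only the guard.

- **Tab angle:** I measured the upper tab at 0.795 rad, give or take about 0.01, from the side view with its sideways position taken from the top view.
- **Steadiness:** At the last check the arm was still, the grip was holding, and the force on the tool was about 9 N.
- **Method check:** At an earlier stop the camera put the pointer at about 0.715 rad, while the arm's position gave 0.718.

**What disagreed or couldn't be confirmed:**
- **Pointer and tab offset:** They measured about 9 mm apart along the hinge, at 95.5 and 104.5 mm rather than both at 103 mm. Lining them up by eye in the side view alone would have given about 0.773 rad; I used the angle corrected for that offset.
- **Final view:** The arm hid the pointer from the top camera, and in the last side picture the pointer barely stood out. That picture fits the match but does not prove it on its own.
- **First grasp:** It was about 2 mm off centre and pushed sideways with 14 N; I corrected this before lifting.

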